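Draw the slotting die slide from the die rack

ROBOT

A 6-joint arm with a two-finger parallel gripper is mounted at the origin on the work surface. World frame = base frame: x ahead of the robot, y to its left, z up, the work surface at z = 0. Lengths are in mm, angles in degrees, forces in N, time in s.
With the tool pointing down it reaches from about 350 to 725 mm from the base axis. Payload 6 kg.
Tool frame: the origin (TCP) lies at the very end of the fingers, on their centre line; the grasp point (between the pads) lies 19 mm behind it; z points along the fingers, y is the line along which they close (so a half turn about z gives the same grasp; the last joint's range is limited). The gripper opens to 85 mm and grips with 20 to 120 N. Pads are 22 mm wide; open, the fingers measure 114 mm over their backs; the gripper's body (76 mm by 85 mm) begins 54 mm behind the grasp point. The pads swing forward as they close: fully open they stand 13 mm farther back than shut.
Start: joints at [92.63, 2.303, 4.859, 0, -92.561, -19.12], TCP at [170.28, 575.307, 231.261] pointing down, gripper open.
Joint ranges: [-146.85, 146.85], [-73.84, 115.35], [-62.03, 85.46], [-188.31, 113.3], [-161.28, -10.13], [-171.36, 171.36]. Speed limits (degrees/s): [147.25, 147.25, 172.46, 180, 180, 180].

INTERFACE

Orientations are given as [roll, pitch, yaw] about the fixed x, y, z axes, in that order (R = Rz(yaw) Ry(pitch) Rx(roll)).
In Python, from plant import env, hand, ik, optics, job, sensors gives the robot as it stands. The module is installed in compiled form; this text tells all that it offers. Calls block until the motion is done:
- env.move_to(position, orientation): joint-space move of the TCP to a pose.
- env.movel(position, rotation=None, rate=150, stop_force=None): straight line of the TCP; rotation=None keeps the orientation; rate is the mean speed in mm/s. With stop_force (N) it stops when the force on the tool has changed by that much, and returns True; else False.
- env.move_j(angles): joint-space move.
- hand.gripper_open() and hand.clamp(): open the fingers fully, or close them until they stop; the grip force is fixed at half the most.
- env.pause(seconds).
- ik(position, orientation): joint angles nearest the present ones, or None.
- optics.grab_frame(name): name is "scene" or "side" or "wrist"; returns the picture (384x512x3 uint8, red, green, blue); there is no depth.
- optics.camera_params(name): a dict with "vfov" (degrees; the focal length in pixels is half the picture's height over the tangent of half this angle, whatever the lens; pixels are square), "cx", "cy" (the principal point, pixels), "k1" (the pictures are not rectified: a ray, as slopes to the right and down, at radius r is drawn at 1 + k1 r^2 times it, then the intrinsics apply), "R" (3x3) and "t" (3): a world point X has camera coordinates R X + t. Camera axes: x right, y down, z forward; pixel columns grow to the right and rows downward; lengths in mm; the calibration is good to about 2 mm. A picture is of the moment at which its call begins: read the wrist's pose just before it. camera_params takes no time and is no camera call; for the wrist camera it gives the pose at the moment of the call.
A pose or a line that the arm cannot do raises env.Unreachable and nothing moves.
- job.hand_in(): hands the job in; it is judged then, once.
Readings, each from a call of its own:
- sensors.current_time_s(): time.
- sensors.current_q(): joint angles.
- sensors.current_joint_velocities(): joint speeds.
- sensors.current_tau(): joint torques, N m.
- sensors.current_tool_pos(): TCP position.
- sensors.current_eef_rot(): TCP orientation.
- sensors.current_ft_force(): force on the tool from outside, world axes, zero at the start.
- sensors.current_torque(): the same for the moment, N m.
- sensors.current_gripper_width(): finger opening in mm.
- sensors.current_gripper_force(): force on a finger pad.
Only numpy, scipy, OpenCV 4.12 (cv2) and the standard library are available. Lean on these libraries where they do the work, as an engineer would, in place of code of your own. Each camera call takes 0.05 s, during which the arm holds its last target. There are 200 camera calls.

TASK

The hand punch is to be set up for slots: draw the die slide with the thin flat blade grip straight and level out of its channel in the green die rack, and set it down flat, right way up, inside the wooden set-up tray. Keep it level all the way, do not drop it, and leave the slides with the round and the square grips where they are in the rack.

Things in the scene. Friction and masses are not known exactly. Their poses are not given: they have to be found in the camera images.
- slot_slide: Slide to draw out: flat bar 130 (x) x 44 (y) x 10 mm, 0.25 kg. Origin: centre of its underside; z up; -x is the way out of the channel. Its grip is an upright steel blade, 40 long (x), 10 thick (y), 10 to 60 mm above the origin, centred 45 mm to -x of it and 40 mm outside the channel; pinch it across its thickness from above. 60 to 70 mm of the tail is in the channel; friction alone holds it, clear after 80 mm of draw.
- round_slide: Bystander in the same rack: the same bar, origin and axes, but its grip is a round post of 24 mm diameter, 10 to 60 mm above the origin and 45 mm to -x of it. The fixed green rack is 262 mm wide and 32 high, with three parallel channels 86 mm apart, open at -x, shut at the far end; its floor juts 40 mm out of the mouths. The slides stand in any order.
- square_slide: Bystander in the same rack: the same bar, origin and axes, but its grip is a square post 24 x 24 mm, 10 to 60 mm above the origin and 45 mm to -x of it. In each channel the bar lies on a floor 12 mm above the bench, with 2 mm of play on either side and above; keeper strips over its long edges stop it being lifted.
- tray: Shallow open wooden tray, fixed to the bench, empty, 150 (x) x 190 (y) x 20 mm high outside, walls and floor 5 mm thick. Origin: centre of its underside, on the bench; z up. It stands beside the rack, on either side of it. The slide may lie in it at any heading.
Mind the look-alikes: they are no part of the job. What is shaped like the slot_slide but red or yellow is not meant.

How it is judged (in metres and radians):
On the way:
1. the blade-grip slide is drawn clear of its channel (more than 80 mm from its start) and level within 10 degrees (distance of slot_slide from where it was at the start of the episode above 0.08 m and angle between slot_slide's own z axis and vertical below 0.175 rad), for 0.2 s.
At the end, for the whole second after the job is handed in: The blade-grip slide lies flat on the tray's floor, right way up (within 6 degrees), its origin within 90 mm of the tray's centre and less than 12 mm above the tray's underside, released and at rest; the round- and square-grip slides are within 15 mm of where they started (horizontal distance between slot_slide and tray below 0.09 m and z of slot_slide in the frame of tray between 0.001 and 0.012 m and angle between slot_slide's own z axis and vertical below 0.1 rad and linear speed of slot_slide below 0.02 m/s and contact force between slot_slide and the fingers below 0.1 N and distance of each of round_slide, square_slide from where it was at the start of the episode below 0.015 m); the robot touches nothing.
It fails at once if the blade-grip slide is tipped more than 20 degrees from level (angle between slot_slide's own z axis and vertical above 0.35 rad).
It fails at once if the blade-grip slide is let go, out of its channel, with its origin more than 35 mm above the bench (distance of slot_slide from where it was at the start of the episode above 0.08 m and contact force between slot_slide and the fingers below 0.1 N and height (world z) of slot_slide above 0.035 m).
It fails at once if the round- or square-grip slide is moved more than 15 mm (distance of any of round_slide, square_slide from where it was at the start of the episode above 0.015 m).
It also fails if it takes over 48 s, if anything falls off the work surface, if the arm or the gripper's body presses on something with over 40 N, if the wrist force passes 120 N, or if a joint passes its speed limit or range.

## Working session

There is one attempt and no reset: what is moved stays moved. The work goes in short steps, each a Python script; the robot and the scene stay as the last script left them, time stands still between calls to the robot, and variables do not carry over. Pictures are saved under pics/ and viewed, at most 10 in all, crops included, and the job is handed in when it is done.

```bash
mkdir -p pics; cat > h.py <<'E'
import numpy as np, cv2
from plant import env, hand, ik, optics, job, sensors
def grab(n):
    p=optics.camera_params(n); return optics.grab_frame(n),p
def K(p):
    f=192/np.tan(np.radians(p['vfov'])/2); return np.array([[f,0,p['cx']],[0,f,p['cy']],[0,0,1.]])
def proj(p,X):
    return cv2.projectPoints(np.float64(X).reshape(-1,1,3),cv2.Rodrigues(np.float64(p['R']))[0],np.float64(p['t']),K(p),np.array([p['k1'],0,0,0.]))[0].reshape(-1,2)
def ray(p,uv):
    n=cv2.undistortPoints(np.float64(uv).reshape(-1,1,2),K(p),np.array([p['k1'],0,0,0.])).reshape(-1,2)
    R=np.array(p['R']); c=-R.T@np.array(p['t']); d=np.c_[n,np.ones(len(n))]@R
    return c,d/np.linalg.norm(d,axis=1)[:,None]
def plane(p,uv,z):
    c,d=ray(p,uv); return c+d*((z-c[2])/d[:,2])[:,None]
def tri(obs):
    A=np.zeros((3,3));b=np.zeros(3);L=[]
    for p,uv in obs:
        c,d=ray(p,uv);M=np.eye(3)-np.outer(d[0],d[0]);A+=M;b+=M@c;L.append((M,c))
    X=np.linalg.solve(A,b); return X,[round(float(np.linalg.norm(M@(X-c))),2) for M,c in L]
def save(n,im): cv2.imwrite('pics/'+n+'.png',im[:,:,::-1])
E
python3 - <<'E'
from h import *
import pickle
D={n:grab(n) for n in("scene","side","wrist")}
pickle.dump(D,open('d0.pkl','wb'))
for n in D: save(n+'0',D[n][0]); p=D[n][1]; print(n,p['vfov'],p['k1'],np.round(-np.array(p['R']).T@p['t']), np.round(np.array(p['R'])[2],2))
print(sensors.current_eef_rot(),sensors.current_time_s())
E
```

```text
scene 48.06050246261606 -0.008186775082174367 [ 878. -655.  887.] [-0.36  0.57 -0.73]
side 55.22257257982714 -0.10282070839539714 [ 288. -550.  684.] [ 0.18  0.62 -0.76]
wrist 65.61990226402729 -0.07470795895169575 [248. 552. 373.] [-0.3   0.09 -0.95]
[ 1.79921505e+02 -7.98789537e-03 -1.64882807e+01] 0.15
```

View pics/scene0.png

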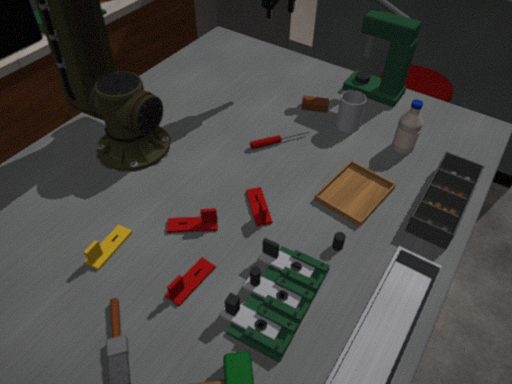

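View pics/side0.png

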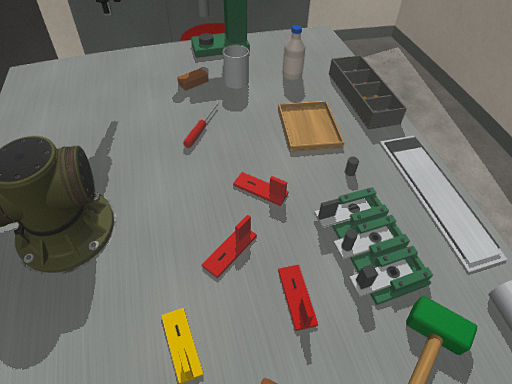

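View pics/wrist0.png

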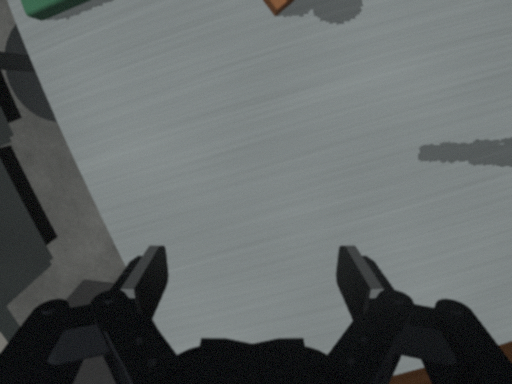

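The scene view shows a robot upper left and the green rack at about (275,300), with three dark grips at (271,247), (255,275) and (233,302). The wooden tray is at (355,193); the red and yellow look-alikes lie loose on the bench. The side view has the grips at (328,209), (349,240) and (367,277), and the tray at (310,127). The wrist view shows only bare bench. The grip at scene (271,247) looks like the blade, so I'll check it in an enlarged crop.

```bash
python3 - <<'E'
from h import *
import pickle
D=pickle.load(open('d0.pkl','rb'))
a=D['scene'][0][230:360,215:335]; b=D['side'][0][180:310,310:440]
f=lambda i:cv2.resize(i,None,fx=3,fy=3,interpolation=cv2.INTER_CUBIC)
im=np.hstack([f(a),f(b)]); save('crop',np.clip(im*1.5,0,255).astype(np.uint8)); print(im.shape)
ap=lambda n,uv,z:print(n,np.round(plane(D[n][1],uv,z)[:,:2],0).tolist())
g=[(271,247),(255,275),(233,302)];ap('scene',g,50);g=[(328,209),(349,240),(367,277)];ap('side',g,50)
for n in('scene','side'):
    im=D[n][0]; h=cv2.cvtColor(im,cv2.COLOR_RGB2HSV)
    m=cv2.inRange(h,(8,80,80),(25,255,255)); cs,_=cv2.findContours(m,0,2); c=max(cs,key=cv2.contourArea)
    q=cv2.approxPolyDP(cv2.convexHull(c),6,True).reshape(-1,2); print(n,q.tolist());ap(n,q,20)
    m=cv2.inRange(h,(55,90,20),(95,255,255)); cs,_=cv2.findContours(m,0,2)
    for c in cs:
        if cv2.contourArea(c)>150: print(cv2.boundingRect(c),cv2.contourArea(c))
E
```

```text
(390, 750, 3)
scene [[581.0, -121.0], [592.0, -207.0], [590.0, -290.0]]
side [[577.0, -125.0], [589.0, -211.0], [588.0, -298.0]]
scene [[350, 161], [395, 184], [361, 222], [315, 195]]
scene [[599.0, 297.0], [746.0, 281.0], [723.0, 97.0], [578.0, 115.0]]
(224, 351, 30, 33) 814.5
(227, 247, 102, 114) 3460.5
(343, 9, 78, 97) 3232.0
side [[326, 101], [342, 147], [290, 151], [278, 105]]
side [[744.0, 281.0], [707.0, 80.0], [566.0, 98.0], [595.0, 295.0]]
(406, 296, 71, 59) 2153.0
(334, 188, 99, 116) 3182.0
(192, 0, 57, 57) 1366.5
```

View pics/crop.png

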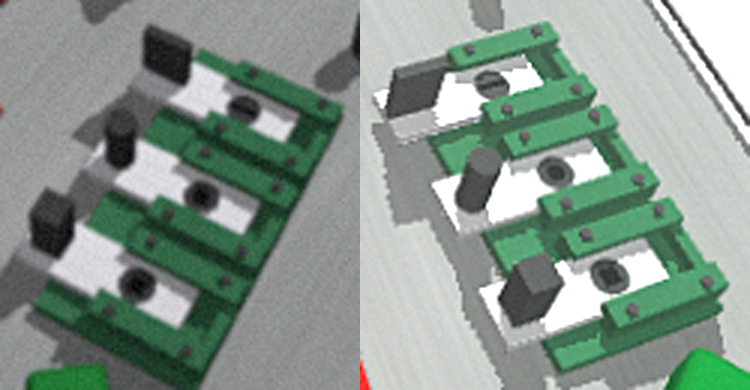

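The crop shows three candidates: a thin flat blade at scene (271,247) / side (328,209), a round post at (255,275) / (349,240), and a square post at (233,302) / (367,277). The blade is the top one, long along the slide and thin across it, so it is the target. The red and yellow copies are loose on the bench. Next I'll check what stands in the path and get the slide's heading from both views.

```bash
python3 - <<'E'
from h import *
import pickle
D=pickle.load(open('d0.pkl','rb'))
ps,pd=D['scene'][1],D['side'][1]
print('bases mug,bottle,press,block',np.round(plane(ps,[(347,131),(403,150),(375,98),(316,108)],0)))
# crop pixels -> frame
S=lambda x,y:(215+x/3,230+y/3); T=lambda x,y:(310+(x-360)/3,180+y/3)
for n,s,t in [('hole_b',(244,110),(491,85)),('hole_r',(201,196),(556,172)),('hole_s',(137,285),(610,274)),
  ('round top',(121,120),(486,155)),('tray c0',((350-215)*3,(161-230)*3),((326-310)*3+360,(101-180)*3)),('tray c2',((361-215)*3,(222-230)*3),((290-310)*3+360,(151-180)*3))]:
    print(n,*map(lambda v:np.round(v,1),tri([(ps,S(*s)),(pd,T(*t))])))
for y,p in ((-10,(540,-120,230)),(-10,(590,-150,230))): print(ik(p,[180,0,y]))
E
```

```text
bases mug,bottle,press,block [[523. 446.   0.]
 [710. 460.   0.]
 [525. 675.   0.]
 [378. 501.   0.]]
hole_b [ 650.8 -115.9   17.5] [0.3 0.3]
hole_r [ 662.6 -202.6   19.7] [0.6 0.6]
hole_s [ 661.4 -288.8   19.7] [0.1 0.1]
round top [ 592.8 -206.2   70.9] [1. 1.]
tray c0 [649.8 120.1 164.4] [12.2 12.2]
tray c2 [ 674.1  337.8 -240.7] [10.9 10.9]
[ 8.27834273e+00 -4.84318924e+00 -2.30406969e+00  2.54444375e-14
 -9.25391196e+01  7.17216573e+01]
[ 4.56676411e+00  3.62695668e+00  6.10087563e+00  2.54444375e-14
 -9.24739190e+01  7.54332359e+01]
```

Mug, press and bottle lie outside the arm's arc, which has a radius of about 600 at z 231. Next I'll take two wrist views of the slide and two of the tray.

```bash
python3 - <<'E'
from h import *
import pickle
D={}
env.move_to([600,190,230],[180,0,4]); D['t1']=grab('wrist')
env.movel([650,170,230],rate=200); D['t2']=grab('wrist')
env.move_to([540,-110,220],[180,0,4]); D['s1']=grab('wrist')
env.movel([595,-150,190],rate=200); D['s2']=grab('wrist')
pickle.dump(D,open('d1.pkl','wb'))
im=np.vstack([np.hstack([D['t1'][0],D['t2'][0]]),np.hstack([D['s1'][0],D['s2'][0]])])
save('w4',cv2.resize(im,(800,600),interpolation=cv2.INTER_AREA)); print(sensors.current_time_s())
E
```

```text
4.5167
```

View pics/w4.png

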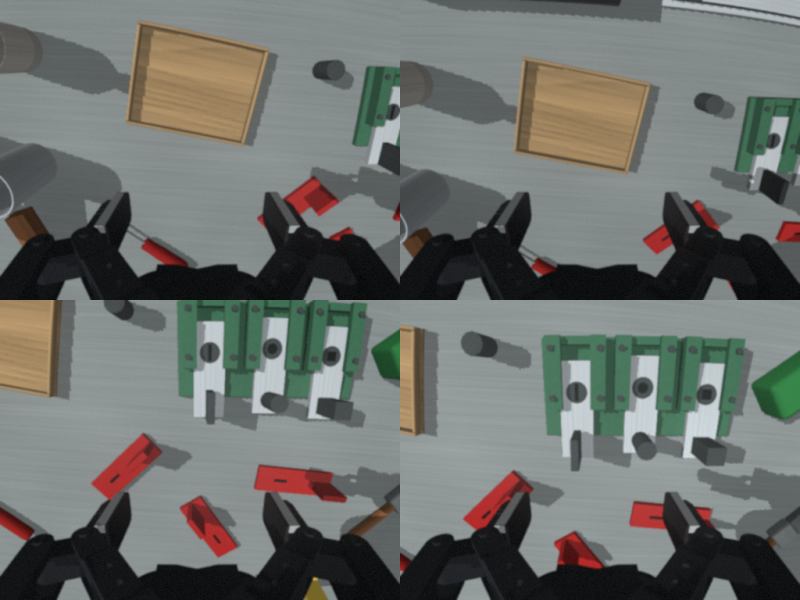

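The top pair shows the tray and its corners. The bottom pair shows the rack, with the thin blade on the leftmost slide at full-frame pixels s1 ≈ (269,137) and s2 ≈ (224,192). The round and square posts stand to its right. Next I'll measure the bar, the blade and the tray corners.

```bash
python3 - <<'E'
from h import *
import pickle
D=pickle.load(open('d1.pkl','rb'))
def comp(m,pt):
    n,l,st,c=cv2.connectedComponentsWithStats(m)
    ks=[k for k in range(1,n) if st[k,4]>60]; k=min(ks,key=lambda k:np.hypot(*(c[k]-pt))); return l==k,c[k],st[k]
C={}
for n,pt in(('t1',(253,105)),('t2',(233,150))):
    im,p=D[n];h=cv2.cvtColor(im,cv2.COLOR_RGB2HSV)
    m,c,st=comp(cv2.morphologyEx(cv2.inRange(h,(8,60,50),(25,255,255)),cv2.MORPH_CLOSE,np.ones((5,5))),pt)
    cs,_=cv2.findContours(m.astype(np.uint8),0,2);q=cv2.convexHull(max(cs,key=cv2.contourArea))
    for e in range(4,15):
        a=cv2.approxPolyDP(q,e,True).reshape(-1,2)
        if len(a)==4:break
    a=a[np.argsort(np.arctan2(*(a-a.mean(0)).T))];C[n]=a;print(n,a.tolist())
Q=[]
for u,v in zip(C['t1'],C['t2']):
    X,r=tri([(D['t1'][1],u),(D['t2'][1],v)]);Q.append(X);print('tray',X.round(1),r, plane(D['t1'][1],u,20)[0].round(1),plane(D['t2'][1],v,20)[0].round(1))
P={}
for n,pt in(('s1',(269,137)),('s2',(224,192))):
    im,p=D[n];h=cv2.cvtColor(im,cv2.COLOR_RGB2HSV)
    m,c,st=comp(((h[...,2]<75)&(h[...,1]<90)).astype(np.uint8),pt)
    print(n,'dark',c.round(1),st)
    ys,xs=np.nonzero(m);P[n]=(p,m)
    r=cv2.minAreaRect(np.c_[xs,ys].astype(np.float32));b=cv2.boxPoints(r);print('rect',b.round(1).tolist())
    w,cw,sw=comp(((h[...,2]>165)&(h[...,1]<40)).astype(np.uint8),(pt[0],pt[1]-50));print('white',cw.round(1),sw)
    # bar edges per row
    E=[]
    for y in range(sw[1],sw[1]+sw[3],4):
        x=np.nonzero(w[y])[0]
        if len(x)>5:E.append((y,x.min(),x.max()))
    print(E)
    sc=cv2.resize(im[max(0,pt[1]-120):pt[1]+50,pt[0]-60:pt[0]+60],None,fx=3.2,fy=3.2,interpolation=cv2.INTER_CUBIC);P[n+'i']=sc
h_=min(P['s1i'].shape[0],P['s2i'].shape[0]);save('bl',np.hstack([P['s1i'][-h_:],P['s2i'][-h_:]]))
E
```

```text
t1 [[178, 26], [161, 156], [310, 186], [343, 63]]
t2 [[158, 74], [146, 195], [289, 222], [320, 107]]
tray [744.3 278.9  27.4] [0.28, 0.28] [745.5 280.4  20. ] [744.7 281.4  20. ]
tray [601.1 298.8  24.4] [0.4, 0.4] [600.2 300.5  20. ] [599.4 299.9  20. ]
tray [575.2 116.   20.7] [0.13, 0.13] [575.  115.7  20. ] [575. 116.  20.]
tray [720.8  95.   15.5] [0.39, 0.39] [720.5  96.6  20. ] [720.8  95.6  20. ]
s1 dark [268.1  66.5] [265  56   7  23 126]
rect [[265.0, 56.0], [271.0, 56.0], [271.0, 78.0], [265.0, 78.0]]
white [268.   89.6] [ 248   27   40  123 2564]
[(31, np.int64(262), np.int64(285)), (35, np.int64(263), np.int64(285)), (39, np.int64(262), np.int64(285)), (43, np.int64(262), np.int64(285)), (47, np.int64(262), np.int64(285)), (51, np.int64(261), np.int64(285)), (55, np.int64(276), np.int64(285)), (59, np.int64(280), np.int64(285)), (75, np.int64(279), np.int64(284)), (79, np.int64(275), np.int64(284)), (83, np.int64(262), np.int64(284)), (87, np.int64(261), np.int64(284)), (91, np.int64(250), np.int64(287)), (95, np.int64(248), np.int64(287)), (99, np.int64(248), np.int64(2
[... 1030 characters left out ...]
26, np.int64(237), np.int64(243)), (130, np.int64(233), np.int64(243)), (134, np.int64(219), np.int64(243)), (138, np.int64(219), np.int64(243)), (142, np.int64(208), np.int64(246)), (146, np.int64(206), np.int64(246)), (150, np.int64(206), np.int64(246)), (154, np.int64(206), np.int64(246)), (158, np.int64(206), np.int64(246)), (162, np.int64(206), np.int64(246)), (166, np.int64(207), np.int64(246)), (170, np.int64(207), np.int64(246)), (174, np.int64(207), np.int64(219)), (178, np.int64(206), np.int64(217)), (182, np.int64(207), np.int64(216)), (186, np.int64(207), np.int64(217)), (190, np.int64(207), np.int64(216)), (194, np.int64(208), np.int64(217)), (198, np.int64(207), np.int64(217))]
```

View pics/bl.png

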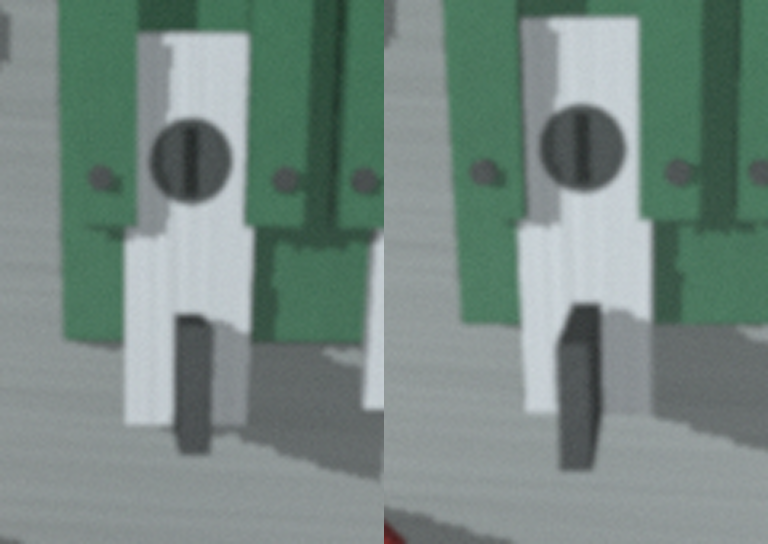

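The crops show the blade's lit top face at about (175..210, 322..453) in the left crop and (558..597, 345..469) in the right one. I'll triangulate its corners, the disc and the bar's front corners.

```bash
python3 - <<'E'
from h import *
import pickle
D=pickle.load(open('d1.pkl','rb'));p1,p2=D['s1'][1],D['s2'][1]
S=lambda x,y:(209+(x+.5)/3.2-.5,17+(y+.5)/3.2-.5);T=lambda x,y:(164+(x-384+.5)/3.2-.5,72+(y+.5)/3.2-.5)
R={}
for n,s,t,z in[('near mid',(195,453),(577,469),72),('far mid',(193,324),(578,345),72),('disc',(191,160),(583,147),22),
  ('barL',(124,425),(526,412),22),('barR',(247,425),(652,414),22),('mouthL',(124,232),(518,226),22),('mouthR',(252,228),(652,222),22)]:
    X,r=tri([(p1,S(*s)),(p2,T(*t))]);R[n]=X
    print(n,X.round(1),r,plane(p1,S(*s),z)[0].round(1),plane(p2,T(*t),z)[0].round(1))
an=lambda a,b:np.degrees(np.arctan2(*(b-a)[1::-1]))
print(an(R['near mid'],R['far mid']),an(R['near mid'],R['disc']),an(R['barR'],R['barL'])-90,an(R['barL'],R['mouthL']),an(R['barR'],R['mouthR']))
print(np.linalg.norm(R['barL']-R['barR']))
# rack corners: green left keeper/right
E
```

```text
near mid [ 560.  -126.1   70.9] [0.11, 0.11] [ 560.1 -126.1   72. ] [ 560.5 -126.1   72. ]
far mid [ 598.3 -123.5   67.8] [1.28, 1.28] [ 599.3 -122.1   72. ] [ 598.8 -124.9   72. ]
disc [ 649.7 -119.9   21.7] [0.04, 0.04] [ 649.6 -119.9   22. ] [ 649.7 -119.9   22. ]
barL [ 557.6 -103.6   19.2] [0.15, 0.15] [ 558.2 -103.4   22. ] [ 558.5 -104.1   22. ]
barR [ 561.6 -147.6   23.8] [0.09, 0.09] [ 561.3 -147.8   22. ] [ 560.8 -147.7   22. ]
mouthL [624.2 -99.8  26.2] [0.81, 0.81] [624.8 -99.1  22. ] [623.  -99.8  22. ]
mouthR [ 628.6 -142.7   27.5] [0.87, 0.87] [ 629.2 -142.6   22. ] [ 627.3 -143.4   22. ]
3.9515032636420386 3.954325727923684 5.1979342056237385 3.242805784558365 4.204849589762423
44.478604546686235
```

The blade centre is (579.5,-124.5), with its top at about 71 (72 expected) and a yaw of 4.0°. Bar width measures 44.5 (44 expected). The tray centre is (660.4,198), yaw -7.8°. Lying across the tray, the slide has room all round. Next I'll grasp it and draw it out.

```bash
python3 - <<'E'
from h import *
print(ik([654.3,153.4,120],[180,0,82.2]))
c=np.array([579.7,-124.5]);a=np.radians(4.0);d=np.array([np.cos(a),np.sin(a)])
env.movel([*c,120],[180,0,4.0]); print(env.movel([*c,36],rate=80,stop_force=15))
hand.clamp();env.pause(.3)
print(sensors.current_gripper_width(),sensors.current_gripper_force(),sensors.current_ft_force())
w=sensors.current_gripper_width()
if 8<w<13:
    t=sensors.current_tool_pos();z=t[2]
    print('stop',env.movel([*(c-20*d),z],rate=40,stop_force=60),sensors.current_ft_force(),sensors.current_gripper_width())
    im,p=grab('scene');im2,_=grab('side')
    save('dr',np.hstack([cv2.resize(im[220:370,190:340],(400,400)),cv2.resize(im2[160:310,290:440],(400,400))]))
print(sensors.current_tool_pos(),sensors.current_time_s())
E
```

```text
[ 30.19588143  13.95274021   6.11420961   0.         -82.1614694
 142.00411857]
False
9.002802075651855 58.588101267814636 [-0.9658651   1.32272405  1.73207259]
stop False [-2.24182004  0.46533074  2.42398417] 9.291520721559293
[ 559.31897713 -126.03855291   36.07976548] 8.1
```

View pics/dr.png

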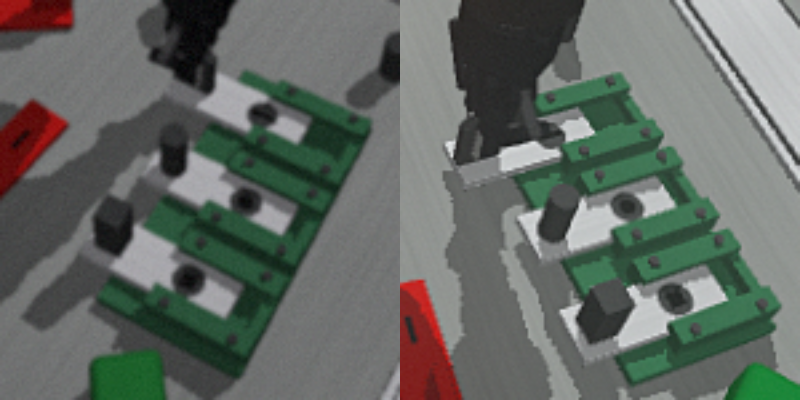

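The slide has come out 20 mm, level and with low force, and the neighbours are unmoved. Before the full draw I'll check that the red look-alikes are clear of the path.

```bash
python3 - <<'E'
from h import *
import pickle
D=pickle.load(open('d1.pkl','rb'));D0=pickle.load(open('d0.pkl','rb'))
for n,(im,p) in (('s1',D['s1']),('side',D0['side'])):
    h=cv2.cvtColor(im,cv2.COLOR_RGB2HSV);m=cv2.inRange(h,(0,140,50),(6,255,255))|cv2.inRange(h,(172,140,50),(180,255,255))
    for c in cv2.findContours(m,0,2)[0]:
        if cv2.contourArea(c)>250:
            for z in(0,10,60):
                q=plane(p,c.reshape(-1,2),z); print(n,z,q.min(0).round()[:2],q.max(0).round()[:2])
E
```

```text
s1 0 [284. 198.] [354. 268.]
s1 10 [294. 190.] [361. 258.]
s1 60 [340. 148.] [398. 206.]
s1 0 [ 281. -203.] [413. -91.]
s1 10 [ 291. -200.] [418. -92.]
s1 60 [ 338. -186.] [447. -93.]
s1 0 [ 418. -392.] [ 479. -218.]
s1 10 [ 424. -384.] [ 483. -215.]
s1 60 [ 452. -345.] [ 503. -199.]
s1 0 [395. -53.] [520.  66.]
s1 10 [402. -54.] [523.  62.]
s1 60 [433. -61.] [537.  38.]
side 0 [ 432. -344.] [ 482. -210.]
side 10 [ 430. -347.] [ 480. -215.]
side 60 [ 420. -363.] [ 465. -240.]
side 0 [ 287. -196.] [415. -61.]
side 10 [ 287. -201.] [413. -68.]
side 60 [ 287. -227.] [ 404. -104.]
side 0 [400. -52.] [529.  74.]
side 10 [398. -59.] [526.  65.]
side 60 [390. -95.] [508.  19.]
side 0 [366. 805.] [554. 927.]
side 10 [365. 785.] [550. 905.]
side 60 [360. 686.] [531. 797.]
```

The draw path is clear: red objects reach x ≤ 415 ahead and stay at y ≥ -55 beside it. I'll draw 95 mm, lift, and check that the slide is level.

```bash
python3 - <<'E'
from h import *
c=np.array([579.7,-124.5]);a=np.radians(4.0);d=np.array([np.cos(a),np.sin(a)]);z=36.1
print('stop',env.movel([*(c-95*d),z],rate=50,stop_force=60),sensors.current_ft_force().__repr__())
env.pause(.2)
print('lift',env.movel([*(c-95*d),z+8],rate=20,stop_force=30)); env.movel([*(c-95*d),z+90],rate=80)
print(sensors.current_gripper_width(),sensors.current_gripper_force(),sensors.current_ft_force())
env.movel([600,60,z+90],[180,0,50],rate=150);env.movel([654.3,153.4,z+90],[180,0,82.2],rate=120)
env.pause(.3)
a_,p=grab('scene');b_,_=grab('side');c_,_=grab('wrist')
f=lambda im,y,x:cv2.resize(im[y:y+200,x:x+200],(400,400))
save('ov',np.hstack([f(a_,90,240),f(b_,40,220)]))
print(sensors.current_gripper_width(),sensors.current_tool_pos(),sensors.current_time_s())
E
```

```text
stop False array([-0.60184652,  0.7446212 , -1.26329995])
lift False
9.092627396119696 58.29293668270111 [-0.42382461 -0.2295511  -2.57246342]
9.08092522795137 [654.277805   153.28259027 126.19367858] 14.8083
```

View pics/ov.png

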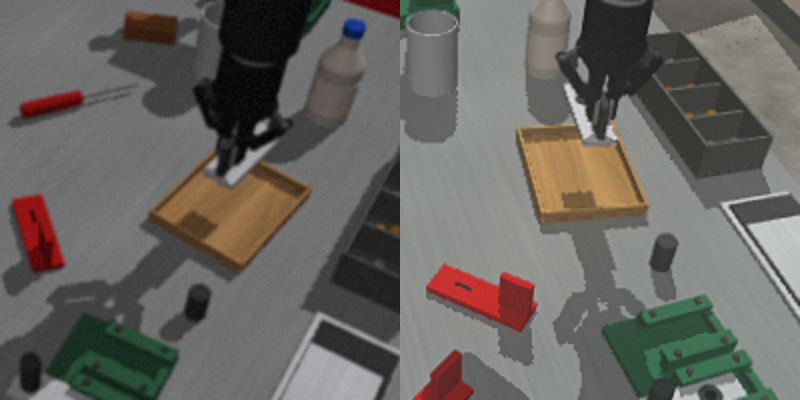

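The slide is held level above the tray and lined up with its long side. I'll lower it until it touches, release, back off and look.

```bash
python3 - <<'E'
from h import *
x,y=654.3,153.4
print(env.movel([x,y,50],rate=80,stop_force=15));print(env.movel([x,y,34],rate=30,stop_force=6))
print(env.movel([x,y,26.5],rate=8,stop_force=4),sensors.current_tool_pos(),sensors.current_ft_force())
env.pause(.2);hand.gripper_open();env.pause(.3)
env.movel([x,y,150],rate=100)
env.move_to([600,120,230],[180,0,4])
a_,p=grab('scene');b_,_=grab('side');c_,_=grab('wrist')
f=lambda im,y,x:cv2.resize(im[y:y+200,x:x+200],(400,400))
save('end',np.hstack([f(a_,150,210),f(b_,90,240)]))
h=cv2.cvtColor(a_,cv2.COLOR_RGB2HSV)
print(sensors.current_gripper_width(),sensors.current_time_s())
E
```

```text
False
False
True [654.29511206 153.42072982  29.08484443] [-0.49530278  0.98229708  4.67738103]
85.35862403634398 21.2167
```

View pics/end.png

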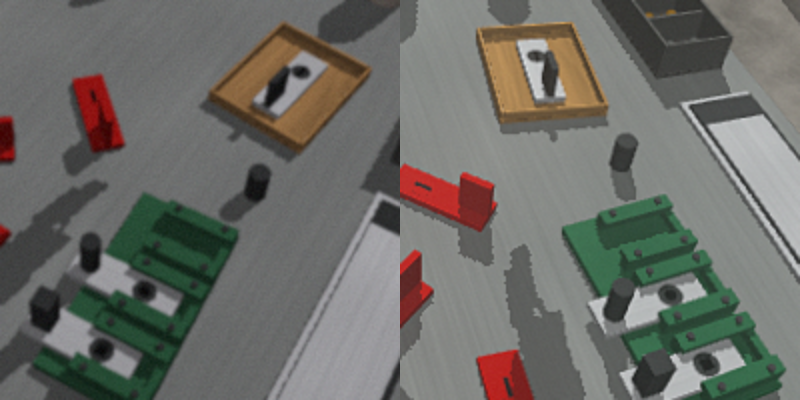

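The slide lies flat and upright in the middle of the tray. Contact came at TCP z 29.1, exactly the height expected. The other two slides are in place and the arm is clear, so I'm handing in.

```bash
python3 -c "
from h import *
print(job.hand_in())"
```

```text
the job is handed in; nothing more can be done
None
```

The blade-grip slide was drawn out level and lies flat, right way up, in the set-up tray; the round and square slides are still in the rack, and the job was handed in after about 21 s of the 48 s (no verdict was returned).

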